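Level the tilting table on its screw foot and keep it pressed down

ROBOT

A 7-joint arm with a two-finger parallel gripper is mounted at the origin on a cart in front of the work surface, level with it; the furniture and walls round the work are solid. World frame = base frame: x ahead of the robot, y to its left, z up, the work surface at z = 0. Lengths are in m, angles in degrees, forces in N, time in s.
With the tool pointing down it reaches from about 0.4 to 0.85 m from the base axis. Payload 10.4 kg.
Tool frame: the origin (TCP) lies at the very end of the fingers, on their centre line; the grasp point (between the pads) lies manip.pinch_z behind it (manip.pinch_z is the distance from the TCP to the grasp point, in m); z points along the fingers, y is the line along which they close (so a half turn about z gives the same grasp; the last joint's range is limited). The gripper opens to 87 mm and grips with 3 to 60 N. Pads are 19 mm wide; open, the fingers measure 117 mm over their backs; the gripper's body (75 mm by 190 mm) begins 51 mm behind the grasp point.
Start: joints at [-68.675, 19.034, -3.707, 83.658, 1.238, 77.344, -5.071], TCP at [0.24, 0.577, 0.223] pointing down, gripper open.
Joint ranges: [-148.97, 148.97], [-28.65, 121.19], [-84.17, 76.75], [9.2, 138.47], [-72.65, 252.65], [3.7, 117.97], [-149.18, 149.18]. Speed limits (degrees/s): [127.2, 127.2, 159.86, 159.86, 180, 180, 180].

INTERFACE

Orientations are given as [roll, pitch, yaw] about the fixed x, y, z axes, in that order (R = Rz(yaw) Ry(pitch) Rx(roll)).
In Python, from station import manip, eyes gives the robot as it stands.
- The arm moves only by the shell command python3 -m creep 'ROWS' [OPENING] [FORCE]. ROWS is JSON, a list of rows, each a list of 2 entries, a list of its own where there are three numbers: the shift along the tool's x, y, z in mm, then the turn, a rotation vector about the tool's x, y, z in rad. A call has exactly 5 rows; each row is the pose to reach, as a shift and turn from the pose commanded when the call began, along the tool's axes at that moment; what a row does not reach only later rows make up. A row lasts 1/10 s, in which the tool goes at most 50 mm and 8.59 degrees, less where a joint would pass 70% of its speed; a pose out of reach is approached as far as the arm can. A call with a gripper value outside its range is refused whole. OPENING is the finger opening in mm, from 0 to 87, set as the call begins (- or left out, the last holds). The fingers move at their own pace and stop on an object; FORCE is the grip in N (left out, the last holds). Time passes only in rows, so rows that repeat a pose let the fingers close, or fill a call up. It gives the time, the measured TCP pose, the force, the opening and the grip force at its end, in the units of the state.
- manip.sense(): the state, without advancing time (a new reading comes with each control period).
- eyes.grab_frame(name): name is "side" or "top" or "wrist"; returns the picture (420x560x3 uint8, blue, green, red); there is no depth.
- eyes.get_calibration(name): a dict with "fx", "fy", "cx", "cy" (pixels), "pose" (4x4, takes a point from camera to world coordinates). Camera axes: x right, y down, z forward; pixel columns grow to the right and rows downward; lengths in m; the calibration is good to about 2 mm. A picture is of the moment at which its call begins: read the wrist's pose just before it. get_calibration takes no time and is no camera call; for the wrist camera it gives the pose at the moment of the call.
- manip.job_done(): hands the job in; it is judged then, once.
The state is a dict: "time_s": time; "qpos": joint angles; "qvel": joint speeds; "effort": joint torques, N m; "tcp_pos": TCP position; "orientation": TCP orientation; "contact_force": force on the tool from outside, world axes, zero at the start; "torque": the same for the moment, N m; "width": finger opening in m; "grip_force": force on a finger pad.
Only numpy, scipy, OpenCV 4.12 (cv2) and the standard library are available. Lean on these libraries where they do the work, as an engineer would, in place of code of your own. Each camera call takes 0.05 s, during which the arm holds its last target. There are 200 camera calls.

TASK

The small spring-lifted levelling table must be set level: press its black knob down until the foot under it stands firmly on the packer disc below and the spirit level reads true, then turn the knob the right way until the bubble stands between the two black marks. Finish holding the knob in the gripper, still pressing the foot firmly onto its packer with the bubble centred, so that a mate can lock it; do not shift the loose parts lying round the table.

Things in the scene. Friction and masses are not known exactly. Their poses are not given: they have to be found in the camera images.
- table_base: grey fixed slab, 130 x 310 x 10 mm, on the bench. Origin on the underside, midway between the table's pivot and foot; its frame: z up, long side along y, pivot line (along x) at y = +90 mm and 46 mm up, foot and knob axis at y = -90 mm. One packer disc lies under the foot, the other is parked beyond the pivot.
- knob_middle (a point): middle of the black round fluted knob, 36 mm across, 26 mm tall, upright within 3 degrees, white pointer on top; 81 mm above the bench when level, 5 mm higher unpressed. Underside 16 mm above the plate; only a 26 mm wide, 10 mm high collar between. Can be gripped from above at any yaw.
- bubble (a joint): pale bubble, 15 mm long, in the green vial on the plate. Value in m: 0 = centred between the two black marks (26 mm apart; table level); positive = bubble toward the knob, that end too high; negative = that end too low. Follows the tilt at once: pressed, about 18 mm per radian of knob. Unpressed it lies at +0.033.
- foot: black rubber-soled round foot 24 mm in diameter under the plate on the knob's axis; origin at the centre of its sole. It moves up and down with the knob and does not turn.
- thick_packer: brass-coloured fixed disc, 50 mm across, 14.5 mm thick, on the base; origin at the centre of its underside. If it is the one under the foot, the table once pressed is too high at the knob: turn anticlockwise.
- thin_packer: blue fixed disc, 50 mm across, 9.5 mm thick, on the base; origin at the centre of its underside. If it is the one under the foot, the table once pressed is too low at the knob: turn clockwise.
- brass_bush: loose brass flanged bush, 41 mm in diameter, 35 mm tall, origin under its centre; a bystander beside the table
- tape_measure: loose yellow pocket tape measure, 60 x 70 mm, 36 mm tall, origin under its centre; a bystander beside the table
- steel_roller: loose bright steel roller, 33 mm in diameter, 38 mm tall, origin under its centre; a bystander near the knob's end of the base
- foot_knob: the same black knob; origin on its axis at its underside. Clockwise from above screws the foot down (raises this end of the pressed table), anticlockwise draws it up, 3 mm a radian. It stays where it is left (0.1 N m friction). Turns 1.8 rad either way from mid-range, starts within 0.35 rad of it; the turn needed is 0.4 to 1.3 rad.
- table_plate: aluminium plate, 96 x 236 x 12 mm, tilting on the pivot; origin on the pivot line, knob toward its -y. Level, its top is 52 mm above the bench. Springs lift the knob end 5.4 mm above level (30 mrad, against a stop). Pressing at the knob takes 3 to 7 N to overcome them, the rest bears on the packer; travel down to the packer 1.5 to 9 mm.

How it is judged:
By the outcome, as a careful person would: the job done as asked, in the order asked, and still so for the second after the job is handed in, while the arm keeps its last pose, push and grip.
It also fails if it takes over 42 s, if anything falls off the work surface, if the arm or the gripper's body presses on something with over 40 N, if the wrist force passes 120 N, or if a joint passes its speed limit or range.

## Working session

There is one attempt and no reset: what is moved stays moved. The work goes in short steps, Python scripts to look and compute and a shell command to move; the robot and the scene stay as the last step left them, time stands still between calls to the robot, and variables do not carry over. Pictures are saved under pics/ and viewed, at most 10 in all, crops included, and the job is handed in when it is done.

```bash
mkdir -p pics; ls
python3 - <<'E'
from station import manip, eyes
import cv2,numpy as np
print(manip.sense(), manip.pinch_z)
a=eyes.grab_frame("side");b=eyes.grab_frame("top")
cv2.imwrite("pics/side0.png",a);cv2.imwrite("pics/top0.png",b)
for n in("side","top","wrist"):print(n,eyes.get_calibration(n))
E
```

```text
pics
{'time_s': 0.0, 'qpos': array([-68.67385824,  19.07350426,  -3.71025974,  83.70717585,
         1.23522499,  77.34587535,  -5.06996139]), 'qvel': array([ 0.02060361,  0.01948975,  0.00258637,  0.06827651, -0.04517347,
        0.04321789,  0.00470432]), 'effort': array([ 5.99942687e-04, -6.23241591e+01,  2.50440772e-02, -3.89914477e+01,
       -6.13704720e-02,  3.94075038e-02,  1.08311754e-04]), 'tcp_pos': array([0.24019904, 0.57654856, 0.22172767]), 'orientation': array([-1.79913170e+02,  7.98315714e-04,  1.57383449e+02]), 'contact_force': array([0.27116238, 0.25384776, 0.87082783]), 'torque': array([ 0.02999031,  0.01294787, -0.01212751]), 'grip_force': 0.0, 'width': 0.08699997068833185} 0.0187
side {'fx': 487.47082081671215, 'fy': 487.47082081671215, 'cx': 285.2395574253194, 'cy': 203.70312075255396, 'pose': array([[ 0.89553465, -0.18733646,  0.40363689,  0.20501392],
       [-0.44499038, -0.37472886,  0.81336452, -0.51121985],
       [-0.00111844, -0.90801064, -0.4189456 ,  0.44738127],
       [ 0.        ,  0.        ,  0.        ,  1.        ]])}
top {'fx': 512.549554673138, 'fy': 512.549554673138, 'cx': 276.4452264461411, 'cy': 209.62982558551872, 'pose': array([[-0.02386638, -0.98052674,  0.19493002,  0.32429409],
       [-0.99967075,  0.02524507,  0.00459108,  0.16065565],
       [-0.0094227 , -0.19475627, -0.98080641,  1.26782129],
       [ 0.        ,  0.        ,  0.        ,  1.        ]])}
wrist {'fx': 355.86848613375025, 'fy': 355.86848613375025, 'cx': 280.06421314026505, 'cy': 213.25851818784278, 'pose': array([[ 0.38475211,  0.8934714 ,  0.23167796,  0.17711261],
       [ 0.92301876, -0.37203297, -0.09812151,  0.60221596],
       [-0.00147693,  0.25159556, -0.96783134,  0.38526325],
       [ 0.        ,  0.        ,  0.        ,  1.        ]])}
```

View pics/side0.png

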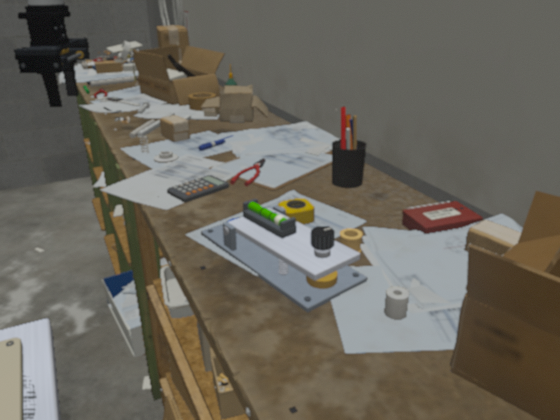

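View pics/top0.png

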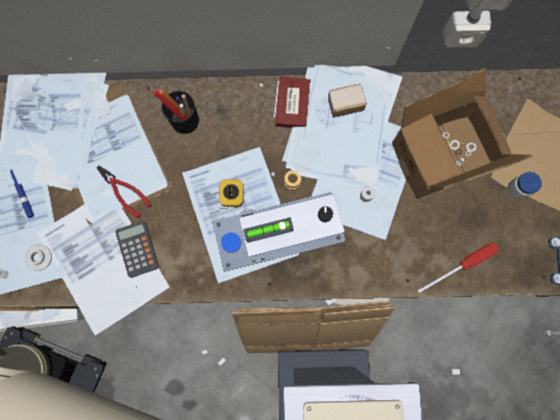

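The top view shows the blue (thin) packer parked beyond the pivot at (231,242) and the knob at (325,214). The bubble is at the knob end, at (283,226). In the side view the disc under the foot at (322,277) is brass, so the thick packer is in use and the knob must go anticlockwise. The bush is at top (292,180) and the roller at (367,194).

```bash
cat > h.py <<'E'
from station import manip, eyes
import numpy as np, cv2
from scipy.spatial.transform import Rotation as R
def ray(c,u,v,z):
    T=c["pose"];d=T[:3,:3]@[(u-c["cx"])/c["fx"],(v-c["cy"])/c["fy"],1];o=T[:3,3]
    return o+d*(z-o[2])/d[2]
def proj(c,p):
    T=c["pose"];q=T[:3,:3].T@(np.array(p)-T[:3,3]);return c["cx"]+c["fx"]*q[0]/q[2],c["cy"]+c["fy"]*q[1]/q[2]
def togo(p,yaw):
    s=manip.sense();r=R.from_euler("xyz",s["orientation"],degrees=True)
    t=R.from_euler("xyz",[180,0,yaw],degrees=True)
    print("shift mm",np.round(1000*r.inv().apply(np.array(p)-s["tcp_pos"]),1),"rotvec",np.round((r.inv()*t).as_rotvec(),3))
def blob(m,mn=20):
    c,_=cv2.findContours(m.astype("uint8"),cv2.RETR_EXTERNAL,cv2.CHAIN_APPROX_NONE)
    return sorted([(cv2.contourArea(k),*np.round(cv2.minEnclosingCircle(k)[0],1),cv2.boundingRect(k)) for k in c if cv2.contourArea(k)>=mn],reverse=True)
E
python3 - <<'E'
from h import *
c=eyes.get_calibration("top");a=cv2.imread("pics/top0.png")
m=np.zeros(a.shape[:2],bool);m[200:230,310:342]=(a[200:230,310:342].max(2)<60)
print(blob(m))
s=cv2.imread("pics/side0.png");cs=eyes.get_calibration("side")
m=np.zeros(a.shape[:2],bool);m[222:262,300:345]=(s[222:262,300:345].max(2)<60);print(blob(m))
k=ray(c,325,214,.097);print("knob",k,"side px of knob mid",proj(cs,[k[0],k[1],.086]))
print("blue",ray(c,231,242,.02),"bush",ray(c,292,180,.035),"roller",ray(c,367,194,.038))
togo([k[0],k[1],.15],60)
E
```

```text
[(106.0, np.float64(325.0), np.float64(213.9), (319, 208, 13, 14))]
[(341.0, np.float64(322.1), np.float64(237.5), (312, 228, 22, 21))]
knob [0.5437384  0.05362439 0.097     ] side px of knob mid (np.float64(319.4050896759051), np.float64(238.27667593145517))
blue [0.494214  0.2798973 0.02     ] bush [0.6432157  0.12607206 0.035     ] roller [ 0.60212992 -0.05695917  0.038     ]
shift mm [-481.3 -365.9   72.3] rotvec [-1.0e-03  1.0e-03  1.7e+00]
```

```bash
python3 -m creep '[[[-32,-24,0],[0,0,0]],[[-64,-49,0],[0,0,0]],[[-96,-73,0],[0,0,0]],[[-128,-98,0],[0,0,0]],[[-160,-122,0],[0,0,0]]]' 50 20
python3 -m creep '[[[-32,-24,0],[0,0,0]],[[-64,-49,0],[0,0,0]],[[-96,-73,0],[0,0,0]],[[-128,-98,0],[0,0,0]],[[-160,-122,0],[0,0,0]]]'
python3 -m creep '[[[-32,-24,5],[0,0,0.13]],[[-64,-49,10],[0,0,0.26]],[[-96,-73,20],[0,0,0.39]],[[-128,-98,30],[0,0,0.52]],[[-160,-122,40],[0,0,0.65]]]'
python3 -m creep '[[[0,0,0],[0,0,0.14]],[[0,0,0],[0,0,0.28]],[[0,0,0],[0,0,0.42]],[[0,0,0],[0,0,0.56]],[[0,0,0],[0,0,0.7]]]'
python3 -m creep '[[[0,0,0],[0,0,0.12]],[[0,0,0],[0,0,0.24]],[[0,0,0],[0,0,0.35]],[[0,0,0],[0,0,0.35]],[[0,0,0],[0,0,0.35]]]'
python3 - <<'E'
from h import *
s=manip.sense();print(s["qpos"],s["contact_force"])
c=eyes.get_calibration("wrist");a=eyes.grab_frame("wrist");cv2.imwrite("pics/w1.png",a)
print(proj(c,[.5437,.0536,.099]),proj(c,[*s["tcp_pos"]]))
togo([.5437,.0536,.15],60)
E
```

```text
time_s: 0.6
tcp_pos: [0.3417, 0.401, 0.2222]
orientation: [-180.0, -0.0, 157.4]
contact_force: [0.5, 0.2, -0.5]
width: 0.0553
grip_force: 0.0
time_s: 1.1
tcp_pos: [0.4423, 0.2269, 0.2224]
orientation: [-180.0, -0.0, 157.4]
contact_force: [0.6, -0.0, 0.2]
width: 0.0505
grip_force: 0.0
time_s: 1.6
tcp_pos: [0.5431, 0.0528, 0.1821]
orientation: [-180.0, -0.0, 119.8]
contact_force: [0.0, -0.9, -0.3]
width: 0.0498
grip_force: 0.0
time_s: 2.1
tcp_pos: [0.5424, 0.0544, 0.1822]
orientation: [-180.0, 0.0, 79.7]
contact_force: [0.3, 1.0, 0.8]
width: 0.0504
grip_force: 0.0
time_s: 2.6
tcp_pos: [0.5425, 0.0545, 0.1823]
orientation: [-180.0, 0.0, 60.2]
contact_force: [-0.5, 0.3, 0.5]
width: 0.05
grip_force: 0.0
[-36.90536172  10.90475893  29.84279425 100.49643414  -5.74319991
  70.1333733  -35.37913183] [-0.45885928  0.30222239  0.53338326]
(np.float64(281.5843025952396), np.float64(218.2040842974864)) (np.float64(279.32271798952024), np.float64(262.6030604993138))
shift mm [-0.2  1.5 32.4] rotvec [-0.     0.     0.003]
```

View pics/w1.png

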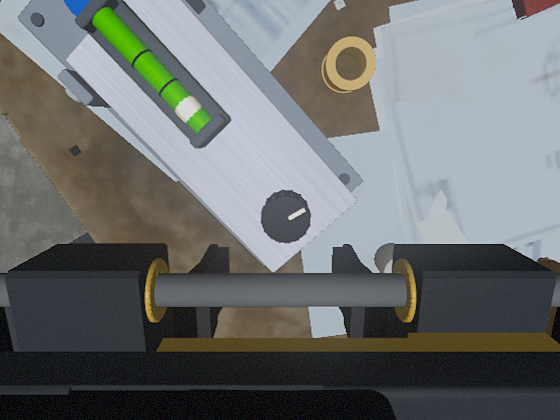

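The knob's top is at (286,216), slightly right of the finger centre line. The bubble is at (187,108), past the mark on the knob side.

Run:
```python
from h import *
c=eyes.get_calibration("wrist");a=cv2.imread("pics/w1.png")
m=np.zeros(a.shape[:2],bool);m[180:250,250:325]=(a[180:250,250:325].max(2)<75)
b=blob(m)[0];print(b)
k=ray(c,b[1],b[2],.099);print(k)
togo([k[0],k[1],.067],60)
```

```text
Traceback (most recent call last):
IndexError: list index out of range
```

Run:
```python
from h import *
c=eyes.get_calibration("wrist");a=cv2.imread("pics/w1.png")
m=np.zeros(a.shape[:2],np.uint8);m[180:250,250:325]=(a[180:250,250:325].max(2)<110)
n,_,st,ce=cv2.connectedComponentsWithStats(m);i=1+st[1:,4].argmax();print(st[i],ce[i])
x,y,w,h,_=st[i]
k=ray(c,x+w/2,y+h/2,.096);print(k)
togo([k[0],k[1],.067],60)
```

```text
[ 261  190   50   53 1912] [284.78974895 216.44665272]
[0.54676668 0.05237214 0.096     ]
shift mm [  0.3   4.8 115.4] rotvec [-0.     0.     0.003]
```

```bash
python3 -m creep '[[[0,2,20],[0,0,0]],[[0,4,40],[0,0,0]],[[0,5,60],[0,0,0]],[[0,5,75],[0,0,0]],[[0,5,85],[0,0,0]]]'
python3 -m creep '[[[0,0,10],[0,0,0]],[[0,0,20],[0,0,0]],[[0,0,26],[0,0,0]],[[0,0,30],[0,0,0]],[[0,0,30],[0,0,0]]]'
python3 -m creep '[[[0,0,0],[0,0,0]],[[0,0,0],[0,0,0]],[[0,0,0],[0,0,0]],[[0,0,0],[0,0,0]],[[0,0,0],[0,0,0]]]' 20 45
python3 - <<'E'
from h import *
s=manip.sense();print(s["contact_force"],s["torque"])
c=eyes.get_calibration("wrist");a=eyes.grab_frame("wrist");cv2.imwrite("pics/w2.png",a)
E
```

```text
time_s: 3.15
tcp_pos: [0.5465, 0.052, 0.0964]
orientation: [-180.0, 0.0, 60.0]
contact_force: [0.1, 1.2, -0.7]
width: 0.0499
grip_force: 0.0
time_s: 3.65
tcp_pos: [0.5469, 0.052, 0.0672]
orientation: [-180.0, 0.0, 60.0]
contact_force: [-0.7, 0.3, 0.4]
width: 0.0504
grip_force: 0.0
time_s: 4.15
tcp_pos: [0.5464, 0.0525, 0.0676]
orientation: [-179.9, 0.0, 60.0]
contact_force: [-3.7, 2.4, 2.8]
width: 0.0347
grip_force: 45.0
[-3.72951684  2.3863596   2.8298719 ] [0.39449101 1.12904648 0.01236367]
```

View pics/w2.png

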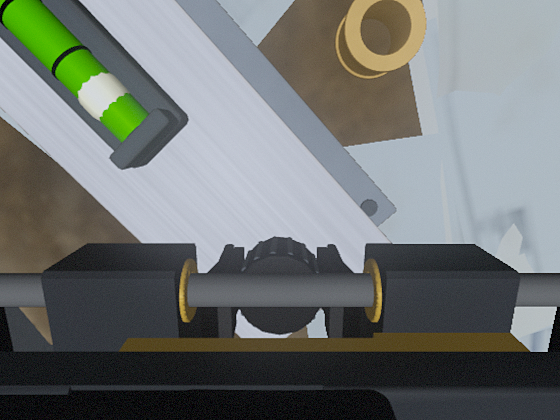

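The knob is held centred between the pads, with the bubble at (100,93) past the near mark. Next I press down gently.

```bash
python3 -m creep '[[[0,0,0.5],[0,0,0]],[[0,0,1],[0,0,0]],[[0,0,1.5],[0,0,0]],[[0,0,2],[0,0,0]],[[0,0,2],[0,0,0]]]'
python3 -m creep '[[[0,0,0.3],[0,0,0]],[[0,0,0.6],[0,0,0]],[[0,0,1],[0,0,0]],[[0,0,1],[0,0,0]],[[0,0,1],[0,0,0]]]'
```

```text
time_s: 4.7
tcp_pos: [0.5464, 0.0523, 0.0658]
orientation: [-179.9, 0.0, 60.0]
contact_force: [-4.7, 1.2, 5.3]
width: 0.0348
grip_force: 44.9
time_s: 5.2
tcp_pos: [0.5465, 0.0523, 0.0655]
orientation: [-179.9, -0.0, 60.0]
contact_force: [-9.9, 1.3, 14.6]
width: 0.0349
grip_force: 44.9
```

```bash
python3 -m creep '[[[0,0,0.3],[0,0,-0.1]],[[0,0,0.6],[0,0,-0.2]],[[0,0,0.9],[0,0,-0.3]],[[0,0,1.2],[0,0,-0.4]],[[0,0,1.2],[0,0,-0.4]]]'
python3 -m creep '[[[0,0,0.3],[0,0,-0.1]],[[0,0,0.6],[0,0,-0.2]],[[0,0,0.9],[0,0,-0.3]],[[0,0,0.9],[0,0,-0.3]],[[0,0,0.9],[0,0,-0.3]]]'
python3 - <<'E'
from h import *
s=manip.sense();print(s["contact_force"],s["torque"])
a=eyes.grab_frame("wrist");cv2.imwrite("pics/w3.png",a)
E
```

```text
time_s: 5.7
tcp_pos: [0.5463, 0.0521, 0.0643]
orientation: [-179.9, -0.0, 83.1]
contact_force: [-9.7, 0.7, 15.3]
width: 0.0347
grip_force: 44.9
time_s: 6.2
tcp_pos: [0.5461, 0.0519, 0.0634]
orientation: [-179.9, -0.1, 100.1]
contact_force: [-10.3, 0.5, 16.1]
width: 0.0348
grip_force: 44.9
[-10.26711377   0.54213712  16.13875822] [-0.14681794  2.76487822  0.11399704]
```

View pics/w3.png

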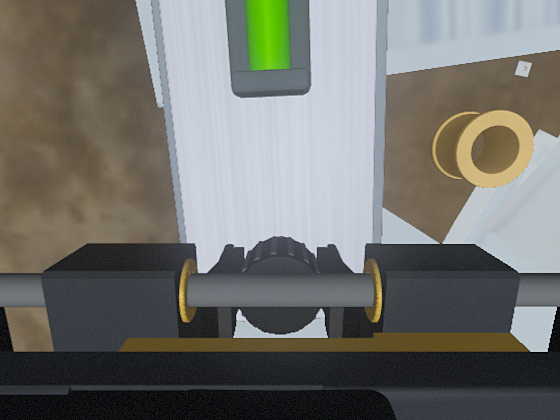

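In this view the bubble has moved up out of the wrist picture, where only the vial's near end shows at (268,60). I'll switch to the side camera.

Run:
```python
from h import *
a=eyes.grab_frame("side");cv2.imwrite("pics/side1.png",a)
b=eyes.grab_frame("top");cv2.imwrite("pics/top1.png",b)
p=cv2.resize(a[190:290,230:370],None,fx=5,fy=5,interpolation=cv2.INTER_CUBIC)
cv2.imwrite("pics/c1.png",p)
```

```text
(no output)
```

View pics/c1.png

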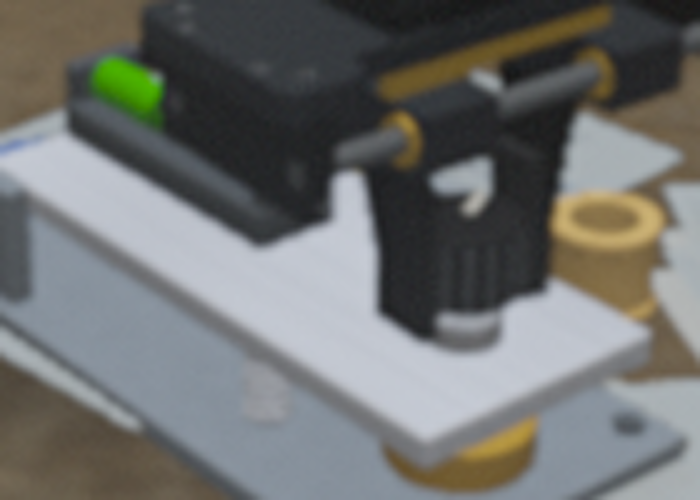

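```bash
python3 - <<'E'
from h import *
for n in("top0","top1"):
    a=cv2.imread(f"pics/{n}.png").astype(int);g=(a[...,1]>120)&(a[...,1]-a[...,2]>60)&(a[...,1]-a[...,0]>60);print(n,g.sum(),blob(g,5)[:3])
E
python3 -m creep '[[[0,0,0.3],[0,0,-0.1]],[[0,0,0.6],[0,0,-0.2]],[[0,0,0.9],[0,0,-0.3]],[[0,0,1.05],[0,0,-0.35]],[[0,0,1.05],[0,0,-0.35]]]'
python3 - <<'E'
from h import *
s=manip.sense();print(s["qpos"][6],s["contact_force"],s["torque"])
a=eyes.grab_frame("wrist");b=eyes.grab_frame("side");cv2.imwrite("pics/w4.png",np.hstack([a[:260,200:],cv2.resize(b[190:255,230:340],(440,260),interpolation=2)]))
E
```

```text
top0 233 [(171.5, np.float64(263.0), np.float64(230.0), (247, 224, 33, 13)), (16.0, np.float64(286.5), np.float64(224.0), (285, 221, 4, 7))]
top1 234 [(109.0, np.float64(258.0), np.float64(232.0), (248, 226, 21, 11)), (80.0, np.float64(281.5), np.float64(225.0), (274, 221, 16, 10))]
time_s: 6.85
tcp_pos: [0.546, 0.0516, 0.0623]
orientation: [-179.9, -0.1, 120.2]
contact_force: [-11.5, -0.9, 15.9]
width: 0.0353
grip_force: 44.9
25.596476357150774 [-11.51369941  -0.93133926  15.87150811] [-0.40716685  2.90802723  0.09785309]
```

View pics/w4.png

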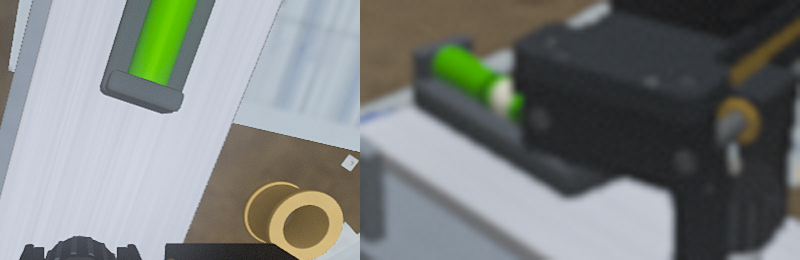

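The top camera sees the whole vial, so I'll use it to measure the bubble.

```bash
cat >> h.py <<'E'
def bubble(imgs):
    a=np.mean(imgs,0).astype(np.float32)
    e0,e1=np.array([248,232.8]),np.array([290,223.2]);L=np.linalg.norm(e1-e0);u=(e1-e0)/L;n=np.array([-u[1],u[0]])
    t=np.arange(-4,L+4,.25);P=[e0+u*x for x in t]
    pr=np.mean([cv2.remap(a,np.float32([[p[0]+k*n[0] for p in P]]),np.float32([[p[1]+k*n[1] for p in P]]),1)[0] for k in(-1.5,-.75,0,.75,1.5)],0)
    return t,pr
E
python3 - <<'E'
from h import *
A=[eyes.grab_frame("top") for _ in range(4)];b=np.mean(A,0);cv2.imwrite("pics/top2.png",b)
for n,im in(("0",[cv2.imread("pics/top0.png")]),("1",[cv2.imread("pics/top1.png")]),("now",A)):
    t,p=bubble(im);print(n,"red",p[::4,2].astype(int),"\ngreen",p[::4,1].astype(int))
cs=[cv2.resize(x[212:242,238:300],None,fx=8,fy=8,interpolation=cv2.INTER_CUBIC) for x in(cv2.imread("pics/top0.png"),cv2.imread("pics/top2.png"))]
cv2.imwrite("pics/c2.png",np.vstack(cs))
E
```

```text
0 red [128  91  84  91 105 110 109 111 111 110 109 110 110 109 110 109 111 110
  93  82 102 113 111 109 111 112 110 110 109  96  84 103 112 111 107 127
 197 249 251 250 252 229 151 109 109 105  88  81  99 160 221 230] 
green [131  95 104 153 204 214 213 214 214 214 213 214 213 214 215 215 216 214
 181 160 199 217 216 215 216 216 216 217 215 186 163 202 219 217 215 220
 236 249 251 250 250 243 225 217 218 199 135  90 103 164 224 233]
1 red [153  98  80  86 101 109 109 110 107 109 107 109 109 108 109 108 111 111
 102  84  95 108 108 109 146 215 250 251 251 243 174 103 102 112 111 110
 110 110 111 111 111 112 111 109 110 106  93  82  89 139 208 228] 
green [157 100  89 133 193 212 212 213 212 212 211 213 213 213 212 213 214 214
 198 160 184 212 213 214 223 239 249 250 251 242 188 175 209 218 215 214
 215 215 215 215 216 216 215 214 216 207 157 101  93 143 212 232]
now red [160 102  80  86 101 107 109 109 109 109 109 109 110 110 109 109 110 111
 102  81  90 126 194 245 250 250 250 217 143 102  84  89 107 111 110 109
 109 110 111 109 109 111 111 109 110 106  93  84  86 132 205 229] 
green [164 105  89 130 192 211 212 212 212 211 212 212 213 213 213 213 214 215
 199 160 179 215 235 248 250 250 249 241 223 203 166 175 211 216 214 214
 215 216 215 214 215 215 215 215 217 209 161 103  89 136 208 233][ WARN:0@2.192] global loadsave.cpp:1063 imwrite_ Unsupported depth image for selected encoder is fallbacked to CV_8U.
```

View pics/c2.png

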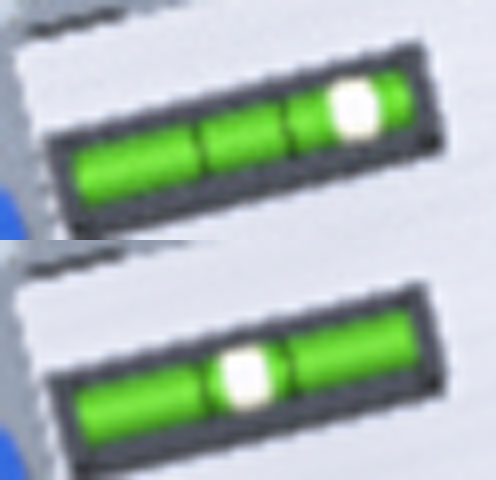

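The bubble now sits midway between the marks in the top view, with the pressed table holding. I'll firm up the press and grip a little, then measure.

```bash
python3 -m creep '[[[0,0,0.3],[0,0,0]],[[0,0,0.6],[0,0,0]],[[0,0,0.8],[0,0,0]],[[0,0,0.8],[0,0,0]],[[0,0,0.8],[0,0,0]]]' 20 55
cat > m.py <<'E'
from h import *
A=[eyes.grab_frame("top") for _ in range(6)];t,p=bubble(A)
d=220-p[:,1]  # marks: dark in green
def cen(w,lo,hi):
    k=(t>lo)&(t<hi);w=np.clip(w[k],0,None);return (t[k]*w).sum()/w.sum()
b=cen(p[:,2]-125,15,35);t0,p0=bubble([cv2.imread("pics/top0.png")]);d0=205-p0[:,1]
k=[cen(d0,12,18),cen(d0,23,29)]
n=cen(190-p[:,1],12,18)
s=26/(k[1]-k[0]);print("marks(unpressed)",k,"near-mark now",n,"bubble",b,"mm rel. marks",(b-np.mean(k))*s,"shifted marks",(b-np.mean(k)-(n-k[0]))*s)
t_=manip.sense();print(t_["contact_force"],t_["width"],t_["qvel"].round(2),t_["time_s"])
E
python3 m.py
```

```text
time_s: 7.65
tcp_pos: [0.546, 0.0516, 0.0621]
orientation: [-179.9, -0.1, 120.1]
contact_force: [-14.3, -1.1, 23.7]
width: 0.0347
grip_force: 54.8
marks(unpressed) [np.float64(14.785565018266276), np.float64(25.806931322815156)] near-mark now 15.268852742352394 bubble 20.534322256475555 mm rel. marks 0.5616296621727446 shifted marks -0.5784722525102726
[-14.18936888  -1.8818464   23.79065919] 0.03507059136755188 [-0.09 -0.05 -0.06  0.17 -0.04  0.04 -0.04] 7.95
```

```bash
python3 -c "
from station import manip
print(manip.job_done())"
```

```text
the job is handed in; nothing more can be done
None
```

I pressed the knob onto the thick packer and turned it about 1.05 rad anticlockwise, leaving the bubble within about 0.6 mm of centre; at hand-in (about 8 s) the gripper still held it at 55 N, pressing down with about 24 N.

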